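Open an urn's tapered tap so that it stays open

TASK

Two washed drinks urns are to air dry. Open the tap of the taller urn so that it stays open: take its handle from above, push the tapered plug down into its seat as far as it goes and, still pushing, turn the handle a quarter turn anticlockwise (seen from above) until it is in line with the tap's pipe, then let go. A plug that is not pressed home springs back shut. Leave the shorter urn's tap shut.

Things in the scene. Friction and masses are not known exactly. Their poses are not given: they have to be found in the camera images.
- tall_grip (a point): Middle of the taller urn's tap handle, on the tap's upright axis, 163 mm above the worktop with the plug proud, 155 mm pressed home. The handle is an upright steel bar 56 mm long, 12 thick, 28 high (14 mm above and below this point), on a stem 16 mm thick; the tap's barrel below is 37 mm wide, its top at 125 mm. Axes turn with the handle: y along the bar, x across its thickness, z up.
- urn_tall: The taller of two alike steel urns, fixed: a cylinder 104 mm wide on a four-legged stand, 271 mm high with its knob (the shorter: 186 mm); either may stand on the left. Origin: on the worktop under the tap's axis. x points along the tap's pipe to the urn, whose axis is 130 mm from the tap's, on the side away from the robot; z up.
- tall_turn (a joint): Angle (rad) of the taller urn's handle, growing anticlockwise seen from above: 0 shut (bar across the pipe, its x along the pipe), 1.57 open (bar in line with the pipe), stop at 1.66. A weak spring (about 0.015 N m) turns it back to 0 unless the plug is pressed in; pressed home, the taper's friction adds about 0.03 N m and holds the handle where it is left.
- tall_seat (a joint): How far (m) the taller urn's plug is pressed down its tapered hole: 0 proud, as at the start; 0.008 fully home, at a stop. It takes about 8 N to start and 14 N to press home; once pushed down it stays down by friction.
- short_turn (a joint): Angle (rad) of the shorter urn's handle, the same way: 0 shut. To be left shut.
Not all that is in view belongs to the job. Leave any pink look-alike of the part that bears short_turn alone.

How it is judged (in metres and radians):
At the end, for the whole second after the job is handed in: The taller urn's plug is pressed at least 5 of its 8 mm into its seat, its handle has been turned at least 1.2 rad (about 69 degrees) open and stays there at rest, and the shorter urn's handle is within 0.2 rad of shut (value of joint tall_turn above 1.2 rad and value of joint tall_seat above 0.005 m and velocity of joint tall_turn between -0.05 and 0.05 rad/s and value of joint short_turn below 0.2 rad); the robot touches nothing.
It fails at once if the shorter urn's tap is turned open (value of joint short_turn above 0.5 rad).
It also fails if it takes over 32 s, if anything falls off the work surface, if the arm or the gripper's body presses on something with over 40 N, if the wrist force passes 120 N, or if a joint passes its speed limit or range.

ROBOT

A 6-joint arm with a two-finger parallel gripper is mounted at the origin on a cart in front of the work surface, level with it; the furniture and walls round the work are solid. World frame = base frame: x ahead of the robot, y to its left, z up, the work surface at z = 0. Lengths are in mm, angles in rad, forces in N, time in s.
With the tool pointing down it reaches from about 350 to 975 mm from the base axis. Payload 17.4 kg.
Tool frame: the origin (TCP) lies on the centre line of the jaws, within the pads' length; the fingertips stand 25 mm ahead of it and the grasp point (between the pads) lies 6 mm ahead of it; z points along the fingers, y is the line along which they close (so a half turn about z gives the same grasp; the last joint's range is limited). The gripper opens to 85 mm and grips with 20 to 120 N. Pads are 22 mm wide; open, the fingers measure 114 mm over their backs; the gripper's body (76 mm by 85 mm) begins 54 mm behind the grasp point. The pads swing forward as they close: fully open they stand 13 mm farther back than shut.
Start: joints at [-1.146, 0.116, 1.442, -0, 1.584, -0.038], TCP at [301.349, -604.004, 234.503] pointing down, gripper open.
Joint ranges: [-2.83, 2.83], [-0.83, 2.19], [0.07, 2.5], [-1.14, 4.28], [0.01, 3], [-2.97, 2.97]. Speed limits (rad/s): [1.89, 1.89, 2.22, 3.14, 3.14, 3.14].

INTERFACE

Orientations are given as a unit quaternion [w, x, y, z].
In Python, from workcell import robot gives the robot as it stands.
- The arm moves only by the tool send_rows, never from a script. Its arguments are lists of equal length, an entry for each row: "delta_pos": the shift along the tool's x, y, z each as a share of 400 mm, from -1 to 1, a list of three; "yaw": the turn about the tool's z as a share of 90 degrees, from -1 to 1; "grip": the closure in counts, from 0 (fully open) to 255 (shut). A call has 1 to 20 rows; each row shifts and turns the commanded pose from where the row before left it, along the tool's axes as they then stand; what a row does not reach is not made up. A row lasts 1/10 s, in which the tool goes at most 50 mm and 8.59 degrees, less where a joint would pass 70% of its speed; a pose out of reach is approached as far as the arm can. A call with a number of a shift or a turn outside -1 to 1 is refused whole. A call with a gripper value outside its range is refused whole. The fingers move at their own pace and stop on an object; "squeeze" is the grip in N (left out, the last holds). Time passes only in rows, so rows that do not move let the fingers close. It gives the time, the measured TCP pose, the force, the opening and the grip force at its end, in the units of the state.
- robot.observe(): the state, without advancing time (a new reading comes with each control period).
- robot.camera(name): name is "side" or "top" or "wrist"; returns a dict with "frame" (420x560x3 uint8, blue, green, red), "z_map" (420x560 float32, mm along the optical axis (not along the pixel's ray), 0 where there is no reading), "K" (3x3 intrinsics, pixels), "k1" (the pictures are not rectified: a ray, as slopes to the right and down, at radius r is drawn at 1 + k1 r^2 times it, then the intrinsics apply), "R" (3x3) and "t" (3): a world point X has camera coordinates R X + t; the wrist camera has in their place "tool_from_camera" (4x4, takes a point from camera to tool coordinates, whose origin is the TCP and whose axes are the flange's). Camera axes: x right, y down, z forward; pixel columns grow to the right and rows downward; lengths in mm; the calibration is good to about 2 mm. A picture is of the moment at which its call begins: read the wrist's pose just before it.
- robot.close_job(): hands the job in; it is judged then, once.
The state is a dict: "time": time; "qpos": joint angles; "joint_velocities": joint speeds; "effort": joint torques, N m; "tool_pos": TCP position; "orientation": TCP orientation; "force": force on the tool from outside, world axes, zero at the start; "wrist_torque": the same for the moment, N m; "finger_gap": opening from 0.0 (shut) to 1.0 (fully open); "finger_force": force on a finger pad.
Only numpy, scipy, OpenCV 4.12 (cv2) and the standard library are available. Lean on these libraries where they do the work, as an engineer would, in place of code of your own. Each camera call takes 0.05 s, during which the arm holds its last target. There are 200 camera calls.

## Working session

There is one attempt and no reset: what is moved stays moved. The work goes in short steps, Python scripts to look and compute and a tool call to move; the robot and the scene stay as the last step left them, time stands still between calls to the robot, and variables do not carry over. Pictures are saved under pics/ and viewed, at most 10 in all, crops included, and the job is handed in when it is done.

Besides the shell and the picture viewer there is one more tool, called after "Emit:" as a command line: name --pt "numbers of a row" for each row, then --argument value for the rest. send_rows: Moves the arm, as the interface text tells. Its arguments: {"type":"object","properties":{"delta_pos":{"type":"array","items":{"type":"array","items":{"type":"number"}}},"yaw":{"type":"array","items":{"type":"number"}},"grip":{"type":"array","items":{"type":"number"}},"squeeze":{"type":"number"}},"required":["delta_pos","yaw","grip"]}

```bash
mkdir -p pics
cat > h.py <<'E'
import numpy as np, cv2
from workcell import robot
def snap(n):
    c=robot.camera(n); cv2.imwrite(f'pics/{n}1.png',c['frame']); np.savez(f'{n}.npz',**{k:v for k,v in c.items()})
    return c
def cloud(c):
    z=c['z_map']; v,u=np.mgrid[:z.shape[0],:z.shape[1]]
    p=np.stack([u,v],-1).reshape(-1,1,2).astype(np.float64)
    n=cv2.undistortPoints(p,np.array(c['K'],float),np.array([float(c['k1']),0,0,0])).reshape(*z.shape,2)
    X=np.dstack([n[...,0]*z,n[...,1]*z,z])
    return (X-np.array(c['t']))@np.array(c['R'])   # R^T (X-t)
E
python3 - <<'E'
from h import *
a=snap('top');b=snap('side')
cv2.imwrite('pics/both.png',cv2.resize(np.vstack([a['frame'],b['frame']]),None,fx=.7,fy=.7))
o=robot.observe();print(o['time'],o['tool_pos'],o['orientation'])
E
```

```text
0.1 [ 301.27877473 -603.84958214  233.84486681] [-5.10672517e-04  9.73346749e-01  2.29337824e-01 -9.15663491e-05]
```

View pics/both.png

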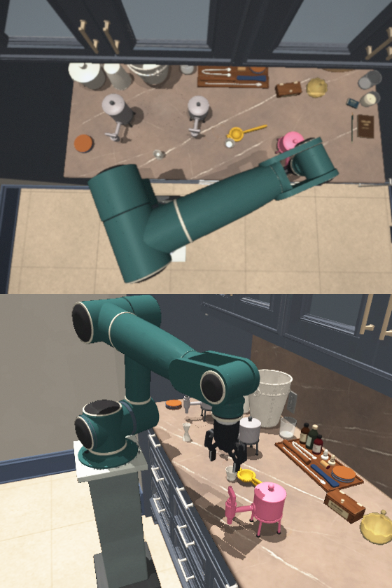

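The top view shows the two steel urns at about (115,105) and (198,105) in the scaled picture. Their taps point towards the robot, and the pink look-alike is on the right. I'll enlarge this and get the heights.

Run:
```python
from h import *
c=dict(np.load('top.npz'));P=cloud(c)
f=c['frame'][120:210,130:320];cv2.imwrite('pics/crop.png',cv2.resize(f,None,fx=4,fy=4,interpolation=cv2.INTER_CUBIC))
for u0,u1 in((140,190),(260,310)):
  Q=P[130:205,u0:u1].reshape(-1,3);uv=np.mgrid[130:205,u0:u1].reshape(2,-1).T
  print('max z',np.sort(Q[:,2])[-5:].round())
  for lo,hi in((100,140),(140,185),(185,300)):
    m=(Q[:,2]>lo)&(Q[:,2]<hi);print(lo,m.sum(),Q[m].mean(0).round(1) if m.any() else '',Q[m].min(0).round(),Q[m].max(0).round(), uv[m].mean(0).round())
```

```text
max z [1422. 1422. 1422. 1422. 1422.]
100 236 [519.3 175.7 116.4] [439. 132. 100.] [616. 220. 140.] [178. 173.]
140 228 [518.6 173.9 165.2] [447. 133. 140.] [619. 234. 185.] [175. 169.]
185 948 [577.8 176.2 239. ] [533. 132. 185.] [635. 234. 274.] [151. 163.]
max z [1422. 1422. 1422. 1422. 1422.]
100 191 [ 543.  -200.6  116.2] [ 470. -257.  100.] [ 604. -161.  140.] [174. 281.]
140 772 [ 598.2 -206.1  160.8] [ 475. -259.  140.] [ 668. -158.  185.] [155. 283.]
185 1 [ 616.4 -209.7  186.7] [ 616. -210.  187.] [ 616. -210.  187.] [147. 284.]
```

View pics/crop.png

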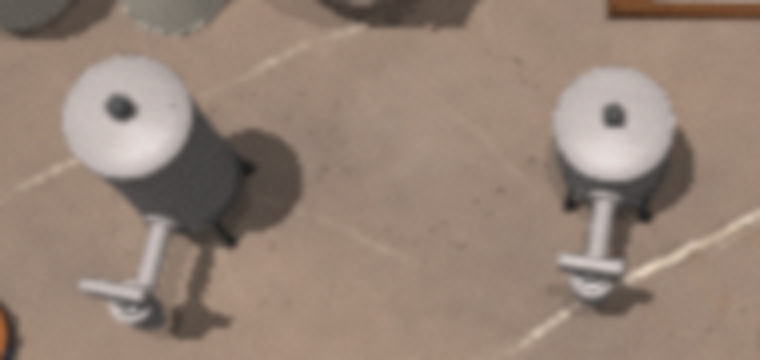

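The left urn is the taller one (z up to 274). Its bar runs from (80,284) to (148,298) in the crop. Now I'll fit the bar and the urn axis.

Run:
```python
from h import *
c=dict(np.load('top.npz'));P=cloud(c)
R=P[130:205,140:190].reshape(-1,3)
m=(R[:,2]>225)&(R[:,2]<280);L=R[m];print('urn',(L[:,:2].max(0)+L[:,:2].min(0))/2,np.median(L[:,:2],0), cv2.minEnclosingCircle(L[:,:2].astype(np.float32)))
K=R[(R[:,2]>262)&(R[:,2]<280)];print('knob',K.mean(0),len(K))
m=(R[:,2]>168)&(R[:,2]<185)&(R[:,0]<500);B=R[m];print(len(B),B.mean(0),cv2.minAreaRect(B[:,:2].astype(np.float32)))
# handle bar top from pixels at plane z=177
def pix(u,v,z):
  n=cv2.undistortPoints(np.array([[[u,v]]],float),c['K'],np.array([float(c['k1']),0,0,0])).ravel()
  d=c['R'].T@np.array([*n,1]);o=-c['R'].T@c['t'];return o+d*(z-o[2])/d[2]
a,b=[pix(130+x/4,120+y/4,177) for x,y in((80,284),(148,298))];print(a,b,(a+b)/2,np.linalg.norm(a-b),np.arctan2(*(b-a)[1::-1]))
print('knob px',pix(130+30,120+26.5,271))
```

```text
urn [584.11185302 182.90460082] [580.14389111 178.51854141] ((584.4905395507812, 183.6485137939453), 52.867645263671875)
knob [583.30864386 181.74995412 266.89689219] 29
62 [456.35656607 203.90368292 174.80033983] ((457.2639465332031, 206.15403747558594), (57.05730056762695, 11.929909706115723), 79.76924896240234)
[458.27645194 230.70021665 177.        ] [447.57804461 173.66757468 177.        ] [452.92724827 202.18389567 177.        ] 58.027391546569056 -1.756225358735427
knob px [580.53690305 177.89979731 271.        ]
```

Bar centre is about (456,204). The urn axis is 129 mm away (130 expected), and the bar is square to the pipe at about -10.5°. Both match the given sizes. Next I'll lift and travel.

Emit:
send_rows --pt "0 0 -0.1" --pt "0.07 -0.09 0" --pt "0.07 -0.09 0" --pt "0.07 -0.09 0" --pt "0.07 -0.09 0" --pt "0.07 -0.09 0" --pt "0.07 -0.09 0" --pt "0.07 -0.09 0" --pt "0.07 -0.09 0" --pt "0.07 -0.09 0" --pt "0.07 -0.09 0" --pt "0.07 -0.09 0" --pt "0.07 -0.09 0" --pt "0.07 -0.09 0" --pt "0.07 -0.09 0" --pt "0.07 -0.09 0" --pt "0.07 -0.09 0" --pt "0.07 -0.09 0" --pt "0 0 0" --yaw '[0, 0, 0, 0, 0, 0, 0, 0, 0, 0, 0, 0, 0, 0, 0, 0, 0, 0, 0]' --grip '[0, 0, 0, 0, 0, 0, 0, 0, 0, 0, 0, 0, 0, 0, 0, 0, 0, 0, 0]'

```text
time: 2.0
tool_pos: [454.0, 160.2, 273.6]
orientation: [-0.0, 0.973, 0.232, -0.001]
force: [-0.3, -0.3, 0.6]
finger_gap: 0.997
finger_force: 0.0
```

Emit:
send_rows --pt "0 0 0" --pt "0 0 0" --pt "0 0 0" --pt "0 0 0" --pt "0 0 0" --pt "0 0 0" --pt "0 0 0" --pt "0 0 0" --yaw '[-0.095, -0.095, -0.095, -0.095, -0.095, -0.095, -0.02, 0]' --grip '[0, 0, 0, 0, 0, 0, 0, 0]'

```text
time: 2.8
tool_pos: [454.0, 155.6, 274.3]
orientation: [-0.0, 0.768, 0.64, -0.0]
force: [0.6, -0.7, 0.1]
finger_gap: 1.0
finger_force: 0.0
```

```bash
cat >> h.py <<'E'
from scipy.spatial.transform import Rotation as Ro
def pose():
    o=robot.observe();q=o['orientation'];return o,Ro.from_quat([*q[1:],q[0]]).as_matrix()
def to_tool(X):
    o,R=pose();return R.T@(np.array(X,float)-o['tool_pos'])
def wcloud():
    o,R=pose();c=robot.camera('wrist');T=np.array(c['tool_from_camera'])
    z=c['z_map'];d=dict(c);d['R']=T[:3,:3].T;d['t']=-T[:3,:3].T@T[:3,3]
    return c,cloud(d)@R.T+o['tool_pos'],z>0
E
python3 - <<'E'
from h import *
o,R=pose();print(o['time'],o['tool_pos'],R.round(3).tolist(),o['qpos'])
c,P,ok=wcloud();cv2.imwrite('pics/w1.png',c['frame'])
m=ok&(P[...,2]>166)&(P[...,2]<186)&(np.hypot(P[...,0]-456,P[...,1]-204)<50);B=P[m]
print(len(B),B.mean(0) if len(B) else '',cv2.minAreaRect(B[:,:2].astype(np.float32)) if len(B) else '', np.percentile(B[:,2],[5,50,95]) if len(B) else '')
print(to_tool([456,204,178]))
E
```

```text
2.8 [453.95587832 155.61334887 274.32758616] [[0.18, 0.984, -0.0], [0.984, -0.18, -0.0], [-0.0, -0.0, -1.0]] [ 2.77136335e-01 -3.23635439e-01  1.78410373e+00 -9.76834093e-05
  1.68143506e+00  4.58397078e-01]
1375 [455.47846467 206.10567345 175.59092914] ((454.9947814941406, 204.8699188232422), (55.63724899291992, 11.878939628601074), 79.52174377441406) [172.79739039 175.88491812 177.2945742 ]
[47.89602267 -6.75846547 96.36472087]
```

View pics/w1.png

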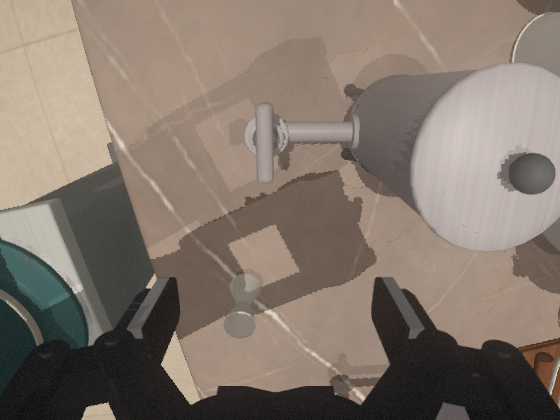

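The wrist view shows the handle bar at (264,142) with the pipe going right to the urn. The fit gives (455,205) at 79.5°, which agrees with the first measurement. Now I'll align, go down and grip.

Emit:
send_rows --pt "0.061 -0.01 0" --pt "0.061 -0.01 0" --pt "0 0 0" --pt "0 0 0.08" --pt "0 0 0.08" --pt "0 0 0.05" --pt "0 0 0.03" --pt "0 0 0" --pt "0 0 0" --yaw '[0, 0, 0, 0, 0, 0, 0, 0, 0]' --grip '[0, 0, 0, 0, 0, 0, 0, 0, 0]'

```text
time: 3.75
tool_pos: [455.3, 205.5, 179.5]
orientation: [0.0, 0.768, 0.64, 0.0]
force: [0.2, 0.1, 1.4]
finger_gap: 0.997
finger_force: 0.0
```

Emit:
send_rows --pt "0 0 0" --pt "0 0 0" --pt "0 0 0" --pt "0 0 0" --pt "0 0 0" --pt "0 0 0" --pt "0 0 0" --pt "0 0 0" --pt "0 0 0" --pt "0 0 0" --pt "0 0 0" --pt "0 0 0" --yaw '[0, 0, 0, 0, 0, 0, 0, 0, 0, 0, 0, 0]' --grip '[255, 255, 255, 255, 255, 255, 255, 255, 255, 255, 255, 255]' --squeeze 80

```text
time: 4.95
tool_pos: [455.1, 205.6, 178.8]
orientation: [0.0, 0.768, 0.64, 0.0]
force: [2.2, -0.8, 4.9]
finger_gap: 0.072
finger_force: 79.3
```

Run:
```python
from h import *
o,R=pose();print(o['tool_pos'],o['force'],o['wrist_torque'],o['finger_gap'],R[:,0])
c=robot.camera('wrist');cv2.imwrite('pics/w2.png',c['frame'])
```

```text
[455.14164594 205.60351458 178.81585995] [ 2.16991758 -0.76887723  4.94260023] [-0.15032355 -0.43494312 -0.00747268] 0.07195026285305885 [1.80243639e-01 9.83621961e-01 2.62202661e-04]
```

View pics/w2.png

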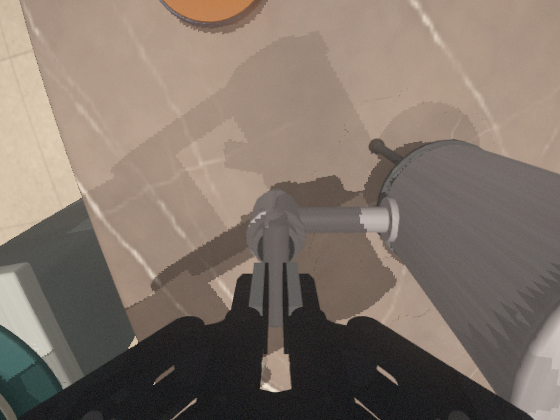

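The bar is held between the pads, at (275,285) in the picture. Now I'll press down in small steps.

Emit:
send_rows --pt "0 0 0.005" --pt "0 0 0.005" --pt "0 0 0.005" --pt "0 0 0.005" --pt "0 0 0.003" --pt "0 0 0" --yaw '[0, 0, 0, 0, 0, 0]' --grip '[255, 255, 255, 255, 255, 255]'

```text
time: 5.6
tool_pos: [455.3, 205.7, 170.7]
orientation: [0.0, 0.768, 0.64, 0.001]
force: [-0.6, -2.0, 15.0]
finger_gap: 0.073
finger_force: 82.6
```

Emit:
send_rows --pt "0 0 0.004" --pt "0 0 0.002" --pt "0 0 0" --yaw '[0, 0, 0]' --grip '[255, 255, 255]'

```text
time: 5.9
tool_pos: [455.8, 205.8, 170.4]
orientation: [0.001, 0.768, 0.64, 0.002]
force: [-7.4, -4.9, 33.2]
finger_gap: 0.072
finger_force: 87.5
```

It has reached the stop: the force rose to 33 N with almost no travel. Next is the anticlockwise quarter turn, still pushing.

Emit:
send_rows --pt "0 0 0" --pt "0 0 0" --pt "0 0 0" --pt "0 0 0" --pt "0 0 0" --pt "0 0 0" --pt "0 0 0" --yaw '[-0.07, -0.07, -0.07, -0.07, -0.07, -0.07, 0]' --grip '[255, 255, 255, 255, 255, 255, 255]'

```text
time: 6.6
tool_pos: [455.7, 205.9, 170.3]
orientation: [0.001, 0.518, 0.856, 0.001]
force: [-8.4, -4.4, 33.1]
finger_gap: 0.074
finger_force: 87.5
```

Emit:
send_rows --pt "0 0 0" --pt "0 0 0" --pt "0 0 0" --pt "0 0 0" --pt "0 0 0" --pt "0 0 0" --pt "0 0 0" --pt "0 0 0" --pt "0 0 0" --pt "0 0 0" --yaw '[-0.07, -0.07, -0.07, -0.07, -0.07, -0.07, -0.07, -0.07, -0.02, 0]' --grip '[255, 255, 255, 255, 255, 255, 255, 255, 255, 255]'

```text
time: 7.6
tool_pos: [455.6, 205.7, 170.4]
orientation: [0.002, 0.09, 0.996, 0.001]
force: [-8.5, -6.7, 33.9]
finger_gap: 0.08
finger_force: 87.8
```

Run:
```python
from h import *
o,R=pose();print(o['tool_pos'],o['force'],o['wrist_torque'],o['finger_gap'],np.degrees(np.arctan2(R[1,0],R[0,0])),o['qpos'])
```

```text
[455.55568653 205.6846312  170.36678664] [-8.50920703 -6.67040634 33.88137971] [-1.10145578  1.60067255  0.01103515] 0.07974949817173173 169.6918670592509 [ 3.73237102e-01 -2.51849543e-01  1.89484258e+00 -3.02274180e-04
  1.49534142e+00 -1.01762820e+00]
```

Turned 90°. I'll ease off the push, open, and retract.

Emit:
send_rows --pt "0 0 -0.004" --pt "0 0 0" --pt "0 0 0" --pt "0 0 0" --pt "0 0 0" --pt "0 0 0" --pt "0 0 0" --pt "0 0 0" --pt "0 0 0" --pt "0 0 0" --pt "0 0 0" --yaw '[0, 0, 0, 0, 0, 0, 0, 0, 0, 0, 0]' --grip '[255, 255, 0, 0, 0, 0, 0, 0, 0, 0, 0]' --squeeze 20

```text
time: 8.7
tool_pos: [455.0, 205.6, 168.5]
orientation: [-0.0, 0.091, 0.996, -0.0]
force: [0.1, 0.1, -0.0]
finger_gap: 1.001
finger_force: 0.0
```

Emit:
send_rows --pt "0 0 -0.03" --pt "0 0 -0.06" --pt "0 0 -0.1" --pt "0 0 -0.1" --pt "0 0 0" --pt "0 0 0" --yaw '[0, 0, 0, 0, 0, 0]' --grip '[0, 0, 0, 0, 0, 0]'

```text
time: 9.3
tool_pos: [455.2, 205.7, 286.0]
orientation: [0.001, 0.09, 0.996, 0.0]
force: [-0.5, -0.0, -0.8]
finger_gap: 1.0
finger_force: 0.0
```

Run:
```python
from h import *
for i in range(2):
  c,P,ok=wcloud()
m=ok&(P[...,2]>158)&(P[...,2]<186)&(np.hypot(P[...,0]-456,P[...,1]-204)<45);B=P[m]
print(robot.observe()['force'],len(B),B.mean(0),cv2.minAreaRect(B[:,:2].astype(np.float32)),np.percentile(B[:,2],[5,50,95]))
cv2.imwrite('pics/w3.png',c['frame'])
```

```text
[-0.28547583 -0.15439123 -0.4404225 ] 1009 [452.87647441 205.64756685 167.65508195] ((454.3993835449219, 205.48312377929688), (11.375415802001953, 54.81979751586914), 79.36811065673828) [164.96083429 167.94146602 169.42837871]
```

View pics/w3.png

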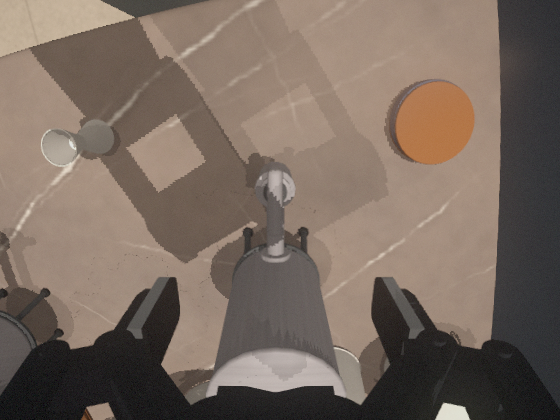

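The bar at (276,190) is in line with the pipe and stays there. Its top is at 168 mm, 8 mm lower than before. The gripper is clear with zero force.

```bash
python3 -c "
from workcell import robot
print(robot.close_job())"
```

```text
the job is handed in; nothing more can be done
None
```

The taller urn's tap is pressed home (about 8 mm) and turned 90° open; it stayed there after release. I never touched the shorter urn, and I handed the job in at about 9.5 s, but no verdict was returned.

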